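Counter-hold the bracket bolt inside the framer's cupboard door

TASK

The nut runner on the cupboard door is turning the bracket's bolt round with its nut: swing the door open by its handle until it stands about square to the cupboard or wider, then reach down into the gap between the door's inner face and the upright flange of the bracket and grip the hidden hexagonal bolt head well between the fingers, so that it stops turning. Finish while holding it firmly: do not let go, leave the door open, and do not shove or knock over the other things on and around the cupboard.

Things in the scene. Friction and masses are not known exactly. Their poses are not given: they have to be found in the camera images.
- cupboard: Wooden bench cupboard, 160 deep (its x), 260 wide (its y), 270 tall, fixed to the bench; origin at the centre of its underside. Its front, with the door, looks along its own -x, towards the robot. Its closed top board is level with the door's top; its back is half open. A small jar and a box stand on a shelf inside.
- door (a joint): Angle of the cupboard door: 0 shut (may start a little ajar), 1.57 square to the cupboard's front, 2.0 its stop. A 16 mm wooden panel, 260 wide, 270 high, hinged upright at its left edge (the cupboard's +y side); its free edge swings towards the robot, clockwise seen from above. Stiff hinge (0.3 N m of friction): it stays where it is left.
- door_hinge (a point): Point on the door's upright hinge line, in the middle of the panel's thickness, 242 mm above the bench. Its frame turns with the door: y runs along the panel from the free edge to the hinge, x is square to the panel, out of its inner face (the side in the cupboard when shut), z is up.
- door_handle (a point): Upright steel bar, 12 mm thick, 85 long, on the door's outer face, 215 mm from the hinge line, 35 mm off that face (43 from mid-panel). Origin on its axis at the height to grip, 237 mm above the bench, 25 below its upper end; 10 mm stubs join it to the door 18 above and 53 below. Pinch it from above, the fingers closing along the panel. Axes as door_hinge.
- bolt_head (a point): Centre of the bolt's hexagonal steel head, 24 mm across flats, 16 thick along the bolt, on the door's INNER face: out of reach while the door is shut. Axis level, square to the panel; 100 mm from the hinge line, 242 above the bench, 28 below the door's top edge, 20 from the inner face. Axes as door_hinge, not turning with the bolt. Grip it from above, fingers closing along the panel.
- bracket_flange (a point): Middle of the top edge of the upright flange, 3 mm thick, of a J-shaped steel bracket 100 mm long, open at top and ends, that hides the bolt head: 18 mm above the bolt's axis. The gap from its 3 mm foot plate (on the panel) to the flange is 53 mm; its floor is 39 mm below the bolt's axis. A 30 mm round spacer, 9 long, lies between foot and head. Axes as door_hinge.
- nut_runner (a point): Outer end of a grey cylindrical nut runner, 44 mm thick, that sticks out 119 mm from mid-panel on the door's outer face, on the bolt's axis; its battery hangs below it to 60 mm under the axis. It swings with the door. Axes as door_hinge.
- bolt (a joint): Turn of the bolt, growing. At 0 and every 1.047 rad two flats of its head stand upright, facing along the panel. The runner turns nut and bolt together at about 0.12 rad/s with 0.1 N m throughout, so this keeps growing until the head is held; closing fingers may first turn it a little, for a second or two, until its flats lie on them.
- paint_jar: Bystander: amber glass jar, 56 mm across, 75 tall, white cap, standing on the cupboard's top; origin at the centre of its underside.
- varnish_tin: Bystander: plain metal tin, 72 mm across, 85 tall, on the cupboard's top; origin at the centre of its underside.
- glue_bottle: Bystander: white bottle, 56 mm across, 140 tall, on the bench right of the cupboard; origin at the centre of its underside.
- tack_hammer: Bystander: hammer lying on the bench, right of and in front of the cupboard; origin at the middle of its underside.
- small_frame: Bystander: small wooden picture frame, 150 x 120 mm, 16 thick, flat on the bench left of the cupboard; origin at the centre of its underside.

How it is judged:
By the outcome, as a careful person would: the job done as asked, in the order asked, and still so for the second after the job is handed in, while the arm keeps its last pose, push and grip.
It also fails if it takes over 58 s, if anything falls off the work surface, if the arm or the gripper's body presses on something with over 40 N, if the wrist force passes 120 N, or if a joint passes its speed limit or range.

ROBOT

A 6-joint arm with a two-finger parallel gripper is mounted at the origin on the work surface. World frame = base frame: x ahead of the robot, y to its left, z up, the work surface at z = 0. Lengths are in m, angles in degrees, forces in N, time in s.
With the tool pointing down it reaches from about 0.375 to 0.9 m from the base axis. Payload 3.1 kg.
Tool frame: the origin (TCP) lies at the very end of the fingers, on their centre line; the grasp point (between the pads) lies 19 mm behind it (grasp_offset is the distance from the TCP to the grasp point, in m); z points along the fingers, y is the direction in which the jaws open and shut (so a half turn about z gives the same grasp; the last joint's range is limited). The gripper opens to 87 mm and grips with 3 to 60 N. Pads are 19 mm wide; open, the fingers measure 117 mm over their backs; the gripper's body (75 mm by 190 mm) begins 51 mm behind the grasp point.
Start: joints at [-83.509, 30.224, 82.088, -0, 67.689, -10.227], TCP at [0.18, -0.599, 0.223] pointing down, gripper open.
Joint ranges: [-176.69, 176.69], [-43.24, 126.21], [12.49, 139.97], [-82, 262], [0, 151.66], [-163.58, 163.58]. Speed limits (degrees/s): [159.86, 159.86, 180, 180, 180, 180].

INTERFACE

Orientations are given as a 3x3 rotation matrix whose columns are the frame's x, y, z axes.
In Python, from rig import * gives the robot as it stands. The module is installed in compiled form; this text tells all that it offers.
- The arm moves only by the tool play_rows, never from a script. Its argument "plan" is a list that holds one entry, the list of rows, each a list of 7 numbers: the shift along the world's x, y, z each as a share of 5 cm, from -1 to 1, then the turn, a rotation vector about the world's x, y, z each as a share of pi rad, from -1 to 1, then the gripper's target within -1 to 1 (fully open at 1, half-way at 0, shut at -1). A call has 1 to 12 rows; each row shifts and turns the commanded pose from where the row before left it; what a row does not reach is not made up. A row lasts 1/10 s, in which the tool goes at most 50 mm and 8.59 degrees, less where a joint would pass 70% of its speed; a pose out of reach is approached as far as the arm can. A call with a number of a shift or a turn outside -1 to 1 is refused whole. A call with a gripper value outside its range is refused whole. The fingers move at their own pace and stop on an object; the grip force is fixed at half the most. Time passes only in rows, so rows that do not move let the fingers close. It gives the time, the measured TCP pose, the force and the opening at its end, in the units of the state.
- read_state(): the state, without advancing time (a new reading comes with each control period).
- capture(name): name is "side" or "top"; returns the picture (384x512x3 uint8, red, green, blue); there is no depth.
- camera_params(name): a dict with "intrinsics" (3x3 intrinsics, pixels), "R" (3x3) and "t" (3): a world point X has camera coordinates R X + t. Camera axes: x right, y down, z forward; pixel columns grow to the right and rows downward; lengths in m; the calibration is good to about 2 mm. A picture is of the moment at which its call begins. camera_params takes no time and is no camera call.
- hand_in(): hands the job in, once; it reports no verdict.
The state is a dict: "time_s": time; "joint_positions": joint angles; "qvel": joint speeds; "tau": joint torques, N m; "position": TCP position; "tcp_rot": TCP orientation; "force": force on the tool from outside, world axes, zero at the start; "moment": the same for the moment, N m; "opening": opening from 0.0 (shut) to 1.0 (fully open).
Only numpy, scipy, OpenCV 4.12 (cv2) and the standard library are available. Lean on these libraries where they do the work, as an engineer would, in place of code of your own. Each camera call takes 0.05 s, during which the arm holds its last target. There are 200 camera calls.

## Working session

There is one attempt and no reset: what is moved stays moved. The work goes in short steps, Python scripts to look and compute and a tool call to move; the robot and the scene stay as the last step left them, time stands still between calls to the robot, and variables do not carry over. Pictures are saved under pics/ and viewed, about 8 in all and at most 12, crops included, and the job is handed in when it is done.

Besides the shell and the picture viewer there is one more tool, called after "Request:" by a JSON object that holds its "name" and its "arguments", one argument or row to a line. play_rows: Moves the arm, as the interface text tells. Its arguments: {"type":"object","properties":{"plan":{"type":"array"}},"required":["plan"]}

```bash
mkdir -p pics
python3 - <<'E'
from rig import *
import cv2,numpy as np
for n in("side","top"):
    im=capture(n); cv2.imwrite(f"pics/{n}0.png",im[:,:,::-1]); p=camera_params(n)
    R=np.array(p["R"]);t=np.array(p["t"]); print(n,np.round(p["intrinsics"],1).tolist(),np.round(R,3).tolist(),"C",np.round(-R.T@t,3))
s=read_state(); print(s)
E
```

```text
side [[413.7, 0.0, 255.5], [0.0, 413.7, 189.5], [0.0, 0.0, 1.0]] [[0.062, 0.998, 0.018], [0.754, -0.035, -0.656], [-0.654, 0.055, -0.754]] C [ 1.306 -0.076  0.974]
top [[419.2, 0.0, 251.7], [0.0, 419.2, 195.6], [0.0, 0.0, 1.0]] [[0.019, -0.999, 0.027], [-0.983, -0.024, -0.18], [0.18, -0.023, -0.983]] C [0.414 0.002 1.324]
{'time_s': 0.1, 'joint_positions': array([-8.35088783e+01,  3.02744633e+01,  8.21480264e+01,  1.45597681e-04,
        6.76896021e+01, -1.02281673e+01]), 'qvel': array([-0.03563567, -0.22838963, -0.11830755, -0.05936304, -0.0292637 ,
       -0.04349845]), 'tau': array([-6.84959673e-05, -4.40984023e+01, -1.77151233e+01,  6.33804803e-02,
        5.33924368e-02, -5.84303302e-05]), 'position': array([ 0.17974692, -0.59791563,  0.22166631]), 'tcp_rot': array([[ 9.57726015e-01,  2.87681824e-01, -2.18830334e-04],
       [ 2.87681695e-01, -9.57724106e-01,  1.94409448e-03],
       [ 3.49701560e-04, -1.92486334e-03, -9.99998086e-01]]), 'force': array([-0.64405605, -0.05362914, -0.38939924]), 'moment': array([ 0.01073921, -0.01059448,  0.0012086 ]), 'opening': 0.9983771573145298}
```

View pics/side0.png

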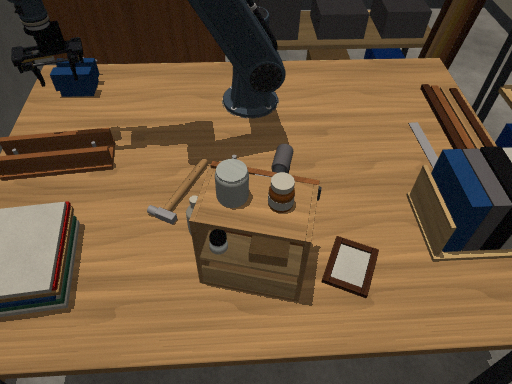

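View pics/top0.png

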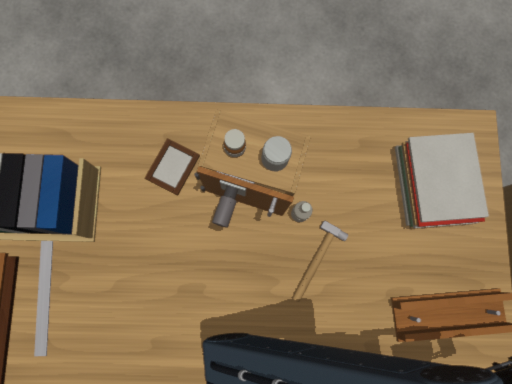

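The side view shows the back of the cupboard, with the tin at (232,180) and the jar at (282,190). In the top view the door top edge runs from about (197,172) to (292,207), the handle is near (272,205) and the runner near (225,208). The glue bottle is at (302,211), close to the door's free edge.

Run:
```python
import cv2
im=cv2.imread("pics/top0.png")[105:235,180:350]
cv2.imwrite("pics/top0c.png",cv2.resize(im,(784,600),interpolation=cv2.INTER_CUBIC))
```

```text
(no output)
```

View pics/top0c.png

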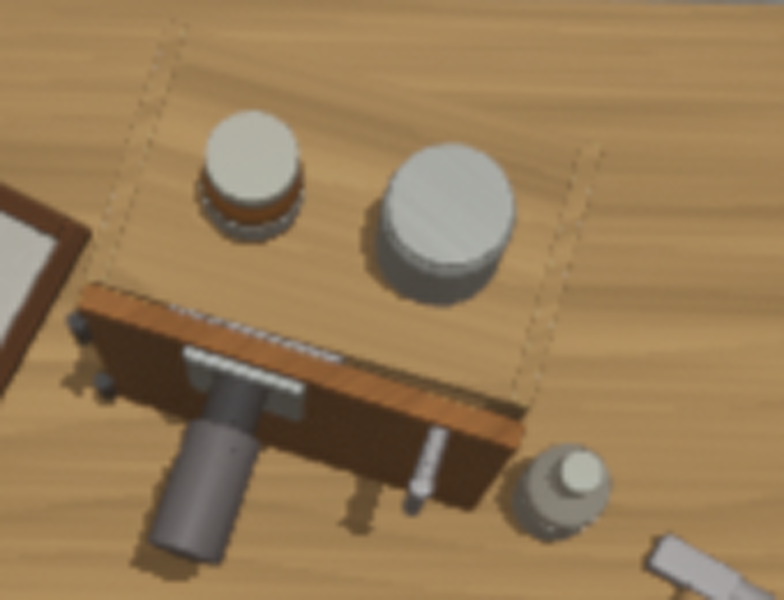

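The crop shows the door's top strip corners at (90,285), (78,308), (524,425) and (517,447). The handle's top end is at about (418,488), the runner's end centre at about (187,548), and the cupboard's back corners at (175,25) and (600,150).

```bash
cat > h.py <<'E'
import numpy as np, cv2
from rig import *
def ray(n,uv,z):
    p=camera_params(n);R=np.array(p["R"]);t=np.array(p["t"]);C=-R.T@t
    d=R.T@np.linalg.inv(p["intrinsics"])@np.array([uv[0],uv[1],1.]);return C+d*(z-C[2])/d[2]
def proj(n,X):
    p=camera_params(n);c=np.array(p["R"])@X+np.array(p["t"]);q=np.array(p["intrinsics"])@c;return q[:2]/q[2]
E
python3 - <<'E'
from h import *
f=lambda u,v,z:ray("top",(u/4.612-.4+180,v/4.615-.4+105),z)
for k,a in dict(hin=(90,285,.27),hout=(78,308,.27),fin=(524,425,.27),fout=(517,447,.27),handtop=(418,488,.262),bl=(175,25,.27),br=(600,150,.27),fl=(92,278,.27),fr=(522,408,.27),jar=(252,157,.345),tin=(450,205,.355),glue=(582,470,.14),ham=(690,575,.02),flangeL=(170,308,.26),flangeR=(340,358,.26),framecorner=(90,235,.016)).items(): print(k,np.round(f(*a),3))
a=f(84,296,.27);b=f(520,436,.27);d=a-b;print(np.linalg.norm(d),np.degrees(np.arctan2(d[1],d[0])))
a=f(175,25,.27);b=f(600,150,.27);d=a-b;print(np.linalg.norm(d),np.degrees(np.arctan2(d[1],d[0])))
E
```

```text
hin [0.68  0.114 0.27 ]
hout [0.667 0.12  0.27 ]
fin [ 0.607 -0.129  0.27 ]
fout [ 0.594 -0.125  0.27 ]
handtop [ 0.571 -0.071  0.262]
bl [0.835 0.072 0.27 ]
br [ 0.767 -0.172  0.27 ]
fl [0.684 0.113 0.27 ]
fr [ 0.616 -0.128  0.27 ]
jar [0.733 0.024 0.345]
tin [ 0.707 -0.08   0.355]
glue [ 0.603 -0.182  0.14 ]
ham [ 0.552 -0.274  0.02 ]
flangeL [0.671 0.07  0.26 ]
flangeR [ 0.644 -0.027  0.26 ]
framecorner [0.78  0.143 0.016]
0.25522524999594826 73.2714470254782
0.25385694558002314 74.47873141475343
```

Request:
{"name": "play_rows", "arguments": {
  "plan": [
    [[0,0,1,0,0,0,1],[0,0,1,0,0,0,1],[0.39,0.52,0,0,0,0.0407,1],[0.39,0.52,0,0,0,0.0407,1],[0.39,0.52,0,0,0,0.0407,1],[0.39,0.52,0,0,0,0.0407,1],[0.39,0.52,0,0,0,0.0407,1],[0.39,0.52,0,0,0,0.0407,1],[0.39,0.52,0,0,0,0.0407,1],[0.39,0.52,0,0,0,0.0407,1],[0.39,0.52,0,0,0,0.0407,1],[0.39,0.52,0,0,0,0.0407,1]]
  ]
}}

```text
time_s: 1.3
position: [0.3753, -0.3371, 0.3222]
tcp_rot: [[-0.005, 1.0, -0.0], [1.0, 0.005, 0.001], [0.001, -0.0, -1.0]]
force: [-0.3, -0.3, -0.2]
opening: 0.997
```

Request:
{"name": "play_rows", "arguments": {
  "plan": [
    [[0.39,0.52,0,0,0,0.0407,1],[0.39,0.52,0,0,0,0.0407,1],[0.39,0.52,0,0,0,0.0407,1],[0.39,0.52,0,0,0,0.0407,1],[0.39,0.52,0,0,0,0.0407,1],[0.39,0.52,0,0,0,0.0407,1],[0.39,0.52,0,0,0,0.0407,1],[0.39,0.52,0,0,0,0.0407,1],[0.39,0.52,0,0,0,0.0407,1],[0.39,0.52,0,0,0,0.0407,1],[0,0,0,0,0,0,1],[0,0,0,0,0,0,1]]
  ]
}}

```text
time_s: 2.5
position: [0.5695, -0.078, 0.3219]
tcp_rot: [[-0.958, 0.288, -0.002], [0.288, 0.958, -0.0], [0.002, -0.001, -1.0]]
force: [-0.5, -0.2, -0.6]
opening: 1.003
```

```bash
cat >> h.py <<'E'
def st():
    s=read_state();y=s["tcp_rot"][:,1];print("t",round(s["time_s"],2),"p",np.round(s["position"],4),"yang",round(np.degrees(np.arctan2(y[1],y[0])),2),"z",np.round(s["tcp_rot"][:,2],3),"F",np.round(s["force"],1),"M",np.round(s["moment"],2),"op",round(s["opening"],3));return s
E
python3 - <<'E'
from h import *
print(np.round(st()["joint_positions"],1))
im=np.hstack([cv2.resize(capture("top")[105:255,160:330,::-1],(400,353)),cv2.resize(capture("side")[90:240,170:340,::-1],(400,353))])
cv2.imwrite("pics/a1.png",im)
E
```

```text
t 2.5 p [ 0.5695 -0.078   0.3219] yang 73.27 z [-0.002 -0.    -1.   ] F [-0.5 -0.2 -0.6] M [ 0.06 -0.08 -0.02] op 1.003
[-18.9  20.6  82.   -0.   77.4 -92.2]
```

View pics/a1.png

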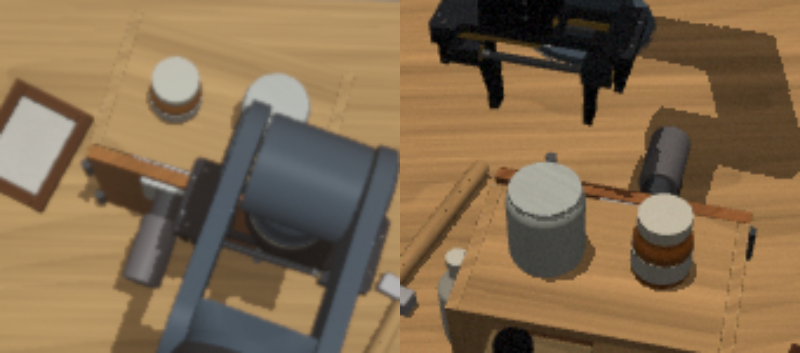

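The composite shows the open gripper above the door with clear space round it. In the side view the handle's top shows between the fingers at (551,157). I'll check that against the predicted handle position.

Run:
```python
from h import *
for y in(-.071,-.074,-.077): print(proj("side",np.array([.571,y,.262])))
print("cap", ray("side",(551-400)*.425+170 and ((551-400)*.425+169.7,157*.425+89.7),.262))
print(proj("side",np.array([.594,-.127,.27])),"door free top outer; image px",(500-400)*.425+169.7,175*.425+89.7)
```

```text
[233.75619038 154.20693378]
[232.53582648 154.24427317]
[231.31506908 154.28162461]
cap [ 0.57878214 -0.07092764  0.262     ]
[210.62337292 159.20541711] door free top outer; image px 212.2 164.075
```

Request:
{"name": "play_rows", "arguments": {
  "plan": [
    [[0.04,0.11,-0.3,0,0,0,1],[0,0,-0.4,0,0,0,1],[0,0,-0.4,0,0,0,1],[0,0,-0.4,0,0,0,1],[0,0,-0.4,0,0,0,1],[0,0,-0.18,0,0,0,1],[0,0,0,0,0,0,-1],[0,0,0,0,0,0,-1],[0,0,0,0,0,0,-1],[0,0,0,0,0,0,-1],[0,0,0,0,0,0,-1],[0,0,0,0,0,0,-1]]
  ]
}}

```text
time_s: 3.8
position: [0.572, -0.073, 0.219]
tcp_rot: [[-0.958, 0.288, 0.001], [0.288, 0.958, -0.0], [-0.001, -0.0, -1.0]]
force: [-0.1, 0.7, 0.3]
opening: 0.541
```

Run:
```python
from h import *
st()
```

```text
t 3.8 p [ 0.572 -0.073  0.219] yang 73.25 z [ 0.001 -0.    -1.   ] F [-0.1  0.7  0.3] M [ 0.07 -0.1  -0.01] op 0.541
```

Fingers still closing; wait.

Request:
{"name": "play_rows", "arguments": {
  "plan": [
    [[0,0,0,0,0,0,-1],[0,0,0,0,0,0,-1],[0,0,0,0,0,0,-1],[0,0,0,0,0,0,-1],[0,0,0,0,0,0,-1],[0,0,0,0,0,0,-1],[0,0,0,0,0,0,-1],[0,0,0,0,0,0,-1]]
  ]
}}

```text
time_s: 4.6
position: [0.5722, -0.0717, 0.2185]
tcp_rot: [[-0.957, 0.288, 0.001], [0.288, 0.957, 0.002], [-0.0, 0.002, -1.0]]
force: [1.7, 5.9, -0.9]
opening: 0.126
```

Run:
```python
from h import *
st()
# arc steps about hinge H: handle at radius r; 6 deg per row
H=np.array([.674,.120])
for p0 in [np.array([.572,-.072])]:
    d=p0-H; print("r",np.linalg.norm(d))
    for k in range(17):
        R=lambda a:np.array([[np.cos(a),-np.sin(a)],[np.sin(a),np.cos(a)]])
        a,b=R(-np.radians(6*k))@d,R(-np.radians(6*k+6))@d
        print(k,np.round((b-a)/.05,2),np.round(H+b,3))
```

```text
t 4.6 p [ 0.5722 -0.0717  0.2185] yang 73.23 z [ 0.001  0.002 -1.   ] F [ 1.7  5.9 -0.9] M [ 0.73 -0.45 -0.04] op 0.126
r 0.21741205118392132
0 [-0.39  0.23] [ 0.552 -0.06 ]
1 [-0.36  0.27] [ 0.534 -0.047]
2 [-0.33  0.31] [ 0.518 -0.031]
3 [-0.3   0.34] [ 0.503 -0.014]
4 [-0.26  0.37] [0.49  0.005]
5 [-0.22  0.4 ] [0.479 0.025]
6 [-0.18  0.42] [0.47  0.046]
7 [-0.13  0.44] [0.463 0.067]
8 [-0.09  0.45] [0.459 0.09 ]
9 [-0.04  0.45] [0.457 0.112]
10 [0.01 0.46] [0.457 0.135]
11 [0.06 0.45] [0.46  0.158]
12 [0.1  0.44] [0.465 0.18 ]
13 [0.15 0.43] [0.472 0.201]
14 [0.19 0.41] [0.482 0.222]
15 [0.23 0.39] [0.494 0.242]
16 [0.27 0.36] [0.507 0.26 ]
```

Request:
{"name": "play_rows", "arguments": {
  "plan": [
    [[-0.2,0.11,0,0,0,-0.0167,-1],[-0.19,0.12,0,0,0,-0.0167,-1],[-0.18,0.13,0,0,0,-0.0167,-1],[-0.18,0.14,0,0,0,-0.0167,-1],[-0.17,0.15,0,0,0,-0.0167,-1],[-0.16,0.16,0,0,0,-0.0167,-1],[-0.15,0.17,0,0,0,-0.0167,-1],[-0.15,0.17,0,0,0,-0.0167,-1],[-0.13,0.18,0,0,0,-0.0167,-1],[-0.13,0.19,0,0,0,-0.0167,-1],[-0.11,0.2,0,0,0,-0.0167,-1],[-0.11,0.2,0,0,0,-0.0167,-1]]
  ]
}}

```text
time_s: 5.8
position: [0.4806, 0.023, 0.2185]
tcp_rot: [[-0.603, 0.798, 0.004], [0.798, 0.603, -0.001], [-0.003, 0.003, -1.0]]
force: [5.4, 0.7, -5.5]
opening: 0.125
```

Run:
```python
from h import *
st()
```

```text
t 5.8 p [0.4806 0.023  0.2185] yang 37.06 z [ 0.004 -0.001 -1.   ] F [ 5.4  0.7 -5.5] M [ 0.31 -0.85  0.08] op 0.125
```

Smooth, with low forces. I'll continue the swing to about 102° from the shut position.

Request:
{"name": "play_rows", "arguments": {
  "plan": [
    [[-0.09,0.21,0,0,0,-0.0167,-1],[-0.09,0.21,0,0,0,-0.0167,-1],[-0.07,0.22,0,0,0,-0.0167,-1],[-0.06,0.22,0,0,0,-0.0167,-1],[-0.05,0.22,0,0,0,-0.0167,-1],[-0.04,0.23,0,0,0,-0.0167,-1],[-0.02,0.23,0,0,0,-0.0167,-1],[-0.02,0.23,0,0,0,-0.0167,-1],[0,0.23,0,0,0,-0.0167,-1],[0.01,0.23,0,0,0,-0.0167,-1],[0.03,0.23,0,0,0,-0.0167,-1],[0.03,0.23,0,0,0,-0.0167,-1]]
  ]
}}

```text
time_s: 7.0
position: [0.4603, 0.157, 0.2185]
tcp_rot: [[-0.018, 1.0, -0.0], [1.0, 0.018, -0.002], [-0.002, -0.0, -1.0]]
force: [0.6, -1.4, -2.3]
opening: 0.129
```

Request:
{"name": "play_rows", "arguments": {
  "plan": [
    [[0.05,0.22,0,0,0,-0.0167,-1],[0.05,0.22,0,0,0,-0.0167,-1],[0.07,0.22,0,0,0,-0.0167,-1],[0.08,0.21,0,0,0,-0.0167,-1],[0.09,0.21,0,0,0,-0.0167,-1],[0.1,0.2,0,0,0,-0.0167,-1],[0.11,0.2,0,0,0,-0.0167,-1],[0.12,0.19,0,0,0,-0.0167,-1],[0.13,0.18,0,0,0,-0.0167,-1],[0.13,0.18,0,0,0,-0.0167,-1],[0,0,0,0,0,0,-1],[0,0,0,0,0,0,-1]]
  ]
}}

```text
time_s: 8.2
position: [0.5064, 0.2594, 0.2185]
tcp_rot: [[0.483, 0.876, -0.0], [0.876, -0.483, 0.001], [0.0, -0.001, -1.0]]
force: [-1.3, 4.7, 0.1]
opening: 0.126
```

Run:
```python
from h import *
st()
```

```text
t 8.2 p [0.5064 0.2594 0.2185] yang -28.87 z [-0.     0.001 -1.   ] F [-1.3  4.7  0.1] M [0.55 0.17 0.14] op 0.126
```

Request:
{"name": "play_rows", "arguments": {
  "plan": [
    [[0,0,0,0,0,0,0.3],[0,0,0,0,0,0,0.3],[0,0,0,0,0,0,0.3],[0,0,0,0,0,0,0.3],[0,0,0,0,0,0,0.3],[0,0,0.2,0,0,0,0.3],[0,0,0.4,0,0,0,0.3],[0,0,0.5,0,0,0,0.3],[0,0,0.5,0,0,0,0.3],[0,0,0.5,0,0,0,0.3],[0,0,0.3,0,0,0,0.3],[0,0,0,0,0,0,0.3]]
  ]
}}

```text
time_s: 9.4
position: [0.5083, 0.2594, 0.342]
tcp_rot: [[0.484, 0.875, 0.007], [0.875, -0.484, 0.002], [0.005, 0.005, -1.0]]
force: [0.9, -0.1, 0.2]
opening: 0.649
```

Request:
{"name": "play_rows", "arguments": {
  "plan": [
    [[-0.1,-0.7,0.2,0,0,0,0.3],[-0.1,-0.9,0.2,0,0,0,0.3],[-0.1,-0.9,0,0,0,0,0.3],[-0.1,-0.9,0,0,0,0,0.3],[-0.1,-0.9,0,0,0,0,0.3],[-0.1,-0.9,0,0,0,0,0.3],[-0.1,-0.9,0,0,0,0,0.3],[-0.1,-0.9,0,0,0,0,0.3],[-0.1,-0.9,0,0,0,0,0.3],[-0.1,-0.5,0,0,0,0,0.3]]
  ]
}}

```text
time_s: 10.4
position: [0.456, -0.1641, 0.3578]
tcp_rot: [[0.487, 0.874, -0.001], [0.874, -0.487, -0.001], [-0.001, -0.001, -1.0]]
force: [-0.1, 0.6, -0.9]
opening: 0.651
```

Run:
```python
from h import *
st()
t=capture("top")[:,:,::-1];s=capture("side")[:,:,::-1]
cv2.imwrite("pics/top2.png",t);cv2.imwrite("pics/side2.png",s)
cv2.imwrite("pics/a2.png",cv2.resize(t[130:260,130:290],(738,600),interpolation=cv2.INTER_CUBIC))
print(proj("top",np.array([.5705,.1373,.242])),proj("side",np.array([.5705,.1373,.242])))
```

```text
t 10.4 p [ 0.456  -0.1641  0.3578] yang -29.12 z [-0.001 -0.001 -1.   ] F [-0.1  0.6 -0.9] M [-0.   -0.07 -0.04] op 0.651
[189.50576666 209.83497391] [316.46768698 157.24860232]
```

View pics/a2.png

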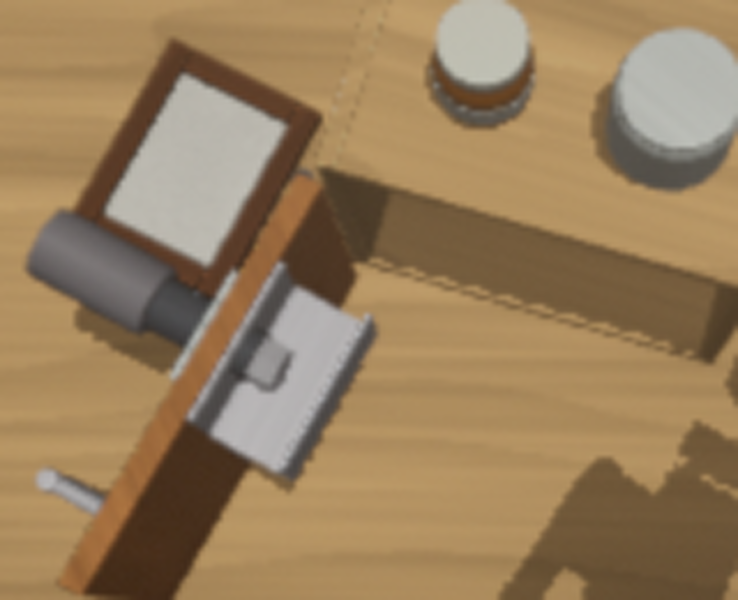

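The crop shows the door open past square. The bolt head is in the bracket at about (268,362), the flange's top edge runs from (372,318) to (292,475), and the door's top mid line runs from (312,180) to (76,585). The runner and handle are clear, and the tin and jar have not moved.

```bash
python3 - <<'E'
from h import *
f=lambda u,v,z:ray("top",(u/4.6125-.4+130,v/4.615-.4+130),z)[:2]
for n,a in dict(h=(310,180,.27),f=(76,585,.27),headc=(268,358,.2545),fl1=(372,318,.26),fl2=(290,475,.26),foot1=(282,268,.26),foot2=(192,418,.26),handle=(47,478,.262),cupFR=(738,285,.27)).items(): print(n,np.round(f(*a),4))
d=f(76,585,.27)-f(310,180,.27);print(np.linalg.norm(d),np.degrees(np.arctan2(d[1],d[0])))
d=f(290,475,.26)-f(372,318,.26);print(np.linalg.norm(d),np.degrees(np.arctan2(d[1],d[0])))
H=f(310,180,.27)
for a in (149,150,151.1):
  u=np.array([np.cos(np.radians(a)),np.sin(np.radians(a))]);n=np.array([u[1],-u[0]])
  for k,q in dict(head=(268,358,.2545),fl1=(372,318,.26),fl2=(290,475,.26),handle=(47,478,.262)).items():
    v=f(*q)-np.array([.674,.118]);print(a,k,"along",round(v@u,4),"out",round(v@n,4))
E
python3 - <<'E'
import cv2
im=cv2.imread("pics/side2.png")[110:210,250:380]
cv2.imwrite("pics/a3.png",cv2.resize(im,(780,600),interpolation=cv2.INTER_CUBIC))
E
```

```text
h [0.6741 0.12  ]
f [0.4478 0.2354]
headc [0.5755 0.1407]
fl1 [0.5985 0.0833]
fl2 [0.5101 0.1249]
foot1 [0.6257 0.1345]
foot2 [0.5403 0.1801]
handle [0.5054 0.2566]
cupFR [ 0.6203 -0.1199]
0.254098921679433 152.97753301413368
0.09769753518667632 154.79665331390748
149 head along 0.0961 out -0.0313
149 fl1 along 0.0468 out -0.0686
149 fl2 along 0.144 out -0.0785
149 handle along 0.2159 out 0.032
150 head along 0.0966 out -0.0296
150 fl1 along 0.048 out -0.0678
150 fl2 along 0.1454 out -0.076
150 handle along 0.2153 out 0.0358
151.1 head along 0.0972 out -0.0278
151.1 fl1 along 0.0493 out -0.0669
151.1 fl2 along 0.1468 out -0.0732
151.1 handle along 0.2146 out 0.0399
```

View pics/a3.png

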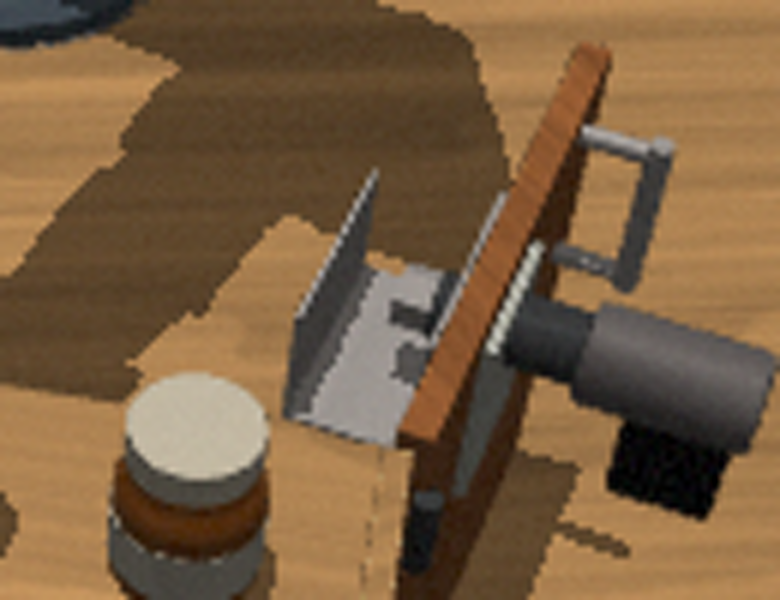

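The side crop shows the flange's top from (375,170) to (298,320) and the door's top from (592,48) to (420,435). The head is a grey patch near (408,312), with a shadow below it. I'll check these against the door model.

Run:
```python
from h import *
a=np.radians(152.);u=np.array([np.cos(a),np.sin(a)]);n=np.array([u[1],-u[0]]);H=np.array([.674,.119])
def M(al,out,z): return np.r_[H+al*u+out*n,z]
for k,q in dict(head_in=(.1,-.028,.2545),headtip=(.1,-.036,.242),headtip_hi=(.1,-.036,.255),fl_far=(.15,-.0655,.26),fl_near=(.05,-.0655,.26),free=(.26,0,.27),hinge=(0,0,.27),handletop=(.215,.043,.262)).items():
    X=M(*q);s=proj("side",X);t=proj("top",X)
    print(k,np.round(X,4),"sidecrop",np.round((s-[249.6,109.6])*6),"topcrop",np.round((t-[129.6,129.6])*4.614))
```

```text
head_in [0.5726 0.1412 0.2545] sidecrop [415. 268.] topcrop [267. 363.]
headtip [0.5688 0.1342 0.242 ] sidecrop [393. 283.] topcrop [282. 373.]
headtip_hi [0.5688 0.1342 0.255 ] sidecrop [397. 261.] topcrop [279. 370.]
fl_far [0.5108 0.1316 0.26  ] sidecrop [371. 159.] topcrop [278. 473.]
fl_near [0.5991 0.0846 0.26  ] sidecrop [290. 308.] topcrop [370. 317.]
free [0.4444 0.2411 0.27  ] sidecrop [594.  36.] topcrop [ 65. 591.]
hinge [0.674 0.119 0.27 ] sidecrop [406. 424.] topcrop [312. 180.]
handletop [0.5044 0.2579 0.262 ] sidecrop [657. 138.] topcrop [ 45. 480.]
```

Request:
{"name": "play_rows", "arguments": {
  "plan": [
    [[0.23,0.6,0,0,0,0.011,0.3],[0.23,0.6,0,0,0,0,0.3],[0.23,0.6,0,0,0,0,0.3],[0.23,0.6,0,0,0,0,0.3],[0.23,0.6,0,0,0,0,0.3],[0.23,0.6,0,0,0,0,0.3],[0.23,0.6,0,0,0,0,0.3],[0.23,0.6,0,0,0,0,0.3],[0.23,0.6,0,0,0,0,0.3],[0.23,0.6,-0.4,0,0,0,0.3],[0,0,-0.8,0,0,0,0.3],[0,0,-0.2,0,0,0,0.3]]
  ]
}}

```text
time_s: 11.7
position: [0.568, 0.1408, 0.2838]
tcp_rot: [[0.451, 0.892, -0.01], [0.892, -0.451, -0.0], [-0.005, -0.009, -1.0]]
force: [-0.7, 0.7, -1.1]
opening: 0.652
```

Run:
```python
from h import *
st()
s=capture("side")[:,:,::-1]
cv2.imwrite("pics/a4.png",cv2.resize(s[90:190,250:380],(780,600),interpolation=cv2.INTER_CUBIC))
```

```text
t 11.7 p [0.568  0.1408 0.2838] yang -26.82 z [-0.01 -0.   -1.  ] F [-0.7  0.7 -1.1] M [-0.06 -0.07  0.07] op 0.652
```

View pics/a4.png

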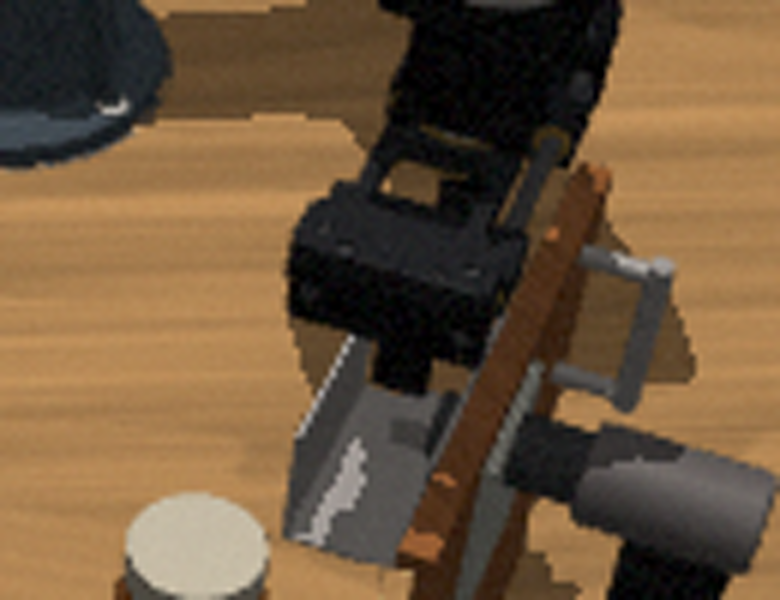

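The side view shows a finger's tip at about (402,385), above the gap between flange and door. I'll let it settle and compare.

Request:
{"name": "play_rows", "arguments": {
  "plan": [
    [[0,0,0,0,0,0,0.3],[0,0,0,0,0,0,0.3]]
  ]
}}

```text
time_s: 11.95
position: [0.5727, 0.1387, 0.2902]
tcp_rot: [[0.454, 0.891, 0.003], [0.891, -0.454, 0.0], [0.001, 0.002, -1.0]]
force: [-0.1, -0.0, -0.2]
opening: 0.649
```

Run:
```python
from h import *
s=st();P=s["position"];R=np.array(s["tcp_rot"])
for d in(-.034,.034): print(np.round((proj("side",P+R[:,1]*d)-[249.6,89.6])*6))
for a in (152,153.2):
  a=np.radians(a);u=np.array([np.cos(a),np.sin(a)]);n=np.array([u[1],-u[0]]);H=np.array([.674,.119])
  print((P[:2]-H)@u,(P[:2]-H)@n)
```

```text
t 11.95 p [0.5727 0.1387 0.2902] yang -27.02 z [ 0.003  0.    -1.   ] F [-0.1 -0.  -0.2] M [-0.03 -0.08  0.02] op 0.649
[446. 274.]
[395. 378.]
0.09870114276585233 -0.030160388593659836
0.09931112749596578 -0.028086733147266566
```

Request:
{"name": "play_rows", "arguments": {
  "plan": [
    [[-0.04,-0.08,0,0,0,0,0.3],[0,0,-0.2,0,0,0,0.3],[0,0,-0.2,0,0,0,0.3],[0,0,-0.2,0,0,0,0.3],[0,0,-0.2,0,0,0,0.3],[0,0,-0.2,0,0,0,0.3],[0,0,-0.2,0,0,0,0.3],[0,0,-0.18,0,0,0,0.3],[0,0,0,0,0,0,0.3],[0,0,0,0,0,0,0.3]]
  ]
}}

```text
time_s: 12.95
position: [0.5699, 0.135, 0.2193]
tcp_rot: [[0.454, 0.891, -0.0], [0.891, -0.454, 0.0], [-0.0, -0.0, -1.0]]
force: [-0.6, -0.1, -0.3]
opening: 0.654
```

Run:
```python
from h import *
st()
```

```text
t 12.95 p [0.5699 0.135  0.2193] yang -26.98 z [-0.  0. -1.] F [-0.6 -0.1 -0.3] M [-0.06  0.01 -0.04] op 0.654
```

No contact. Closing.

Request:
{"name": "play_rows", "arguments": {
  "plan": [
    [[0,0,0,0,0,0,-1],[0,0,0,0,0,0,-1],[0,0,0,0,0,0,-1],[0,0,0,0,0,0,-1],[0,0,0,0,0,0,-1],[0,0,0,0,0,0,-1],[0,0,0,0,0,0,-1],[0,0,0,0,0,0,-1],[0,0,0,0,0,0,-1],[0,0,0,0,0,0,-1],[0,0,0,0,0,0,-1],[0,0,0,0,0,0,-1]]
  ]
}}

```text
time_s: 14.15
position: [0.5711, 0.1344, 0.2199]
tcp_rot: [[0.454, 0.891, 0.003], [0.891, -0.454, -0.001], [0.001, 0.003, -1.0]]
force: [4.7, -3.0, -0.4]
opening: 0.282
```

Run:
```python
from h import *
st()
```

```text
t 14.15 p [0.5711 0.1344 0.2199] yang -26.99 z [ 0.003 -0.001 -1.   ] F [ 4.7 -3.  -0.4] M [-0.56 -0.84 -0.03] op 0.282
```

Request:
{"name": "play_rows", "arguments": {
  "plan": [
    [[0,0,0,0,0,0,-1],[0,0,0,0,0,0,-1],[0,0,0,0,0,0,-1],[0,0,0,0,0,0,-1],[0,0,0,0,0,0,-1],[0,0,0,0,0,0,-1],[0,0,0,0,0,0,-1],[0,0,0,0,0,0,-1],[0,0,0,0,0,0,-1],[0,0,0,0,0,0,-1],[0,0,0,0,0,0,-1],[0,0,0,0,0,0,-1]]
  ]
}}

```text
time_s: 15.35
position: [0.5711, 0.1344, 0.2199]
tcp_rot: [[0.454, 0.891, 0.003], [0.891, -0.454, -0.001], [0.001, 0.003, -1.0]]
force: [3.9, -2.8, -0.8]
opening: 0.283
```

Run:
```python
from h import *
st()
s=capture("side")[:,:,::-1];t=capture("top")[:,:,::-1]
cv2.imwrite("pics/a5.png",np.hstack([cv2.resize(s[90:220,180:380],(400,260)),cv2.resize(t[100:230,130:330],(400,260))]))
```

```text
t 15.35 p [0.5711 0.1344 0.2199] yang -26.99 z [ 0.003 -0.001 -1.   ] F [ 3.9 -2.8 -0.8] M [-0.53 -0.84 -0.01] op 0.283
```

View pics/a5.png

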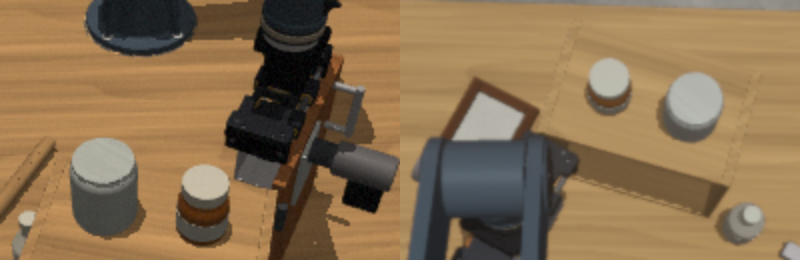

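The fingers hold at opening 0.283 (about 24.6 mm), which fits the 24 mm flats rather than the 30 mm spacer. In the picture the tin, jar, bottle and frame are undisturbed. I'll hold a little longer to confirm nothing drifts.

Request:
{"name": "play_rows", "arguments": {
  "plan": [
    [[0,0,0,0,0,0,-1],[0,0,0,0,0,0,-1],[0,0,0,0,0,0,-1],[0,0,0,0,0,0,-1],[0,0,0,0,0,0,-1],[0,0,0,0,0,0,-1],[0,0,0,0,0,0,-1],[0,0,0,0,0,0,-1],[0,0,0,0,0,0,-1],[0,0,0,0,0,0,-1],[0,0,0,0,0,0,-1],[0,0,0,0,0,0,-1]]
  ]
}}

```text
time_s: 16.65
position: [0.5711, 0.1344, 0.2199]
tcp_rot: [[0.454, 0.891, 0.003], [0.891, -0.454, -0.001], [0.001, 0.003, -1.0]]
force: [4.3, -2.3, 0.1]
opening: 0.286
```

Request:
{"name": "play_rows", "arguments": {
  "plan": [
    [[0,0,0,0,0,0,-1],[0,0,0,0,0,0,-1],[0,0,0,0,0,0,-1],[0,0,0,0,0,0,-1],[0,0,0,0,0,0,-1],[0,0,0,0,0,0,-1],[0,0,0,0,0,0,-1],[0,0,0,0,0,0,-1],[0,0,0,0,0,0,-1],[0,0,0,0,0,0,-1],[0,0,0,0,0,0,-1],[0,0,0,0,0,0,-1]]
  ]
}}

```text
time_s: 17.85
position: [0.5711, 0.1345, 0.2199]
tcp_rot: [[0.454, 0.891, 0.003], [0.891, -0.454, -0.001], [0.001, 0.003, -1.0]]
force: [5.2, -3.1, -0.9]
opening: 0.287
```

Run:
```python
from h import *
st()
```

```text
t 17.85 p [0.5711 0.1345 0.2199] yang -26.99 z [ 0.003 -0.001 -1.   ] F [ 5.2 -3.1 -0.9] M [-0.55 -0.85  0.01] op 0.287
```

Request:
{"name": "play_rows", "arguments": {
  "plan": [
    [[0,0,0,0,0,0,-1],[0,0,0,0,0,0,-1],[0,0,0,0,0,0,-1],[0,0,0,0,0,0,-1],[0,0,0,0,0,0,-1],[0,0,0,0,0,0,-1],[0,0,0,0,0,0,-1],[0,0,0,0,0,0,-1],[0,0,0,0,0,0,-1],[0,0,0,0,0,0,-1],[0,0,0,0,0,0,-1],[0,0,0,0,0,0,-1]]
  ]
}}

```text
time_s: 19.05
position: [0.5711, 0.1344, 0.2199]
tcp_rot: [[0.454, 0.891, 0.003], [0.891, -0.454, -0.001], [0.001, 0.003, -1.0]]
force: [4.7, -2.2, 0.0]
opening: 0.285
```

Request:
{"name": "play_rows", "arguments": {
  "plan": [
    [[0,0,0,0,0,0,-1],[0,0,0,0,0,0,-1],[0,0,0,0,0,0,-1],[0,0,0,0,0,0,-1],[0,0,0,0,0,0,-1],[0,0,0,0,0,0,-1],[0,0,0,0,0,0,-1],[0,0,0,0,0,0,-1],[0,0,0,0,0,0,-1],[0,0,0,0,0,0,-1],[0,0,0,0,0,0,-1],[0,0,0,0,0,0,-1]]
  ]
}}

```text
time_s: 20.25
position: [0.5711, 0.1344, 0.22]
tcp_rot: [[0.454, 0.891, 0.003], [0.891, -0.454, -0.001], [0.001, 0.003, -1.0]]
force: [5.2, -2.8, 0.7]
opening: 0.284
```

Steady: only sensor noise over 6 s, during which a free bolt would have turned about 40°. Handing in.

```bash
python3 -c "
from rig import *
print(hand_in())"
```

```text
the job is handed in; nothing more can be done
None
```

I swung the door open by its handle to about 103° (1.8 rad), let go, and reached down into the bracket gap. There I gripped the bolt head with the fingers closing along the panel, and handed the job in at about 20 s while still holding it.

**Grip:** The opening stayed at 0.282–0.287 for 6 s, about 24.7 mm. That fits the head's 24 mm flats and not the 30 mm spacer. An unheld bolt would have turned about 40° in that time, which would have shown in the opening. The bolt's angle itself was not measured.

**Other things:** The contact forces I read stayed under about 8 N. In the last pictures the tin, jar, bottle and frame stood undisturbed and the door was open.

**Disagreements and limits:**
- The side camera read about 1–2 pixels off the top camera.
- Estimates of the door's direction ranged over 151–153° (one rougher reading off the bracket flange gave 155°), so I used 153°.
- I set the grip about 4–5 mm outward of the head's centre to keep clear of the spacer. How far the pads overlap the head along the bolt is therefore known only to about ±3 mm.
- The 12 mm handle read about 11 mm while the head read slightly over its nominal size. I could not settle that small inconsistency.

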